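# Switch off the machine key left on

### The arm

A 6-joint arm with a two-finger parallel gripper is mounted at the origin on the work surface. World frame = base frame: x ahead of the robot, y to its left, z up, the work surface at z = 0. Lengths are in mm, angles in rad, forces in N, time in s.
With the tool pointing down it reaches from about 350 to 775 mm from the base axis. Payload 7.3 kg.
Tool frame: the origin (TCP) lies midway between the tips of the shut fingers; the grasp point (between the pads) lies 19 mm behind it (grasp_offset is the z of the grasp point in the tool frame, in mm); z points along the fingers, y is the direction in which the jaws open and shut (so a half turn about z gives the same grasp; the last joint's range is limited). The gripper opens to 92 mm and grips with 3 to 60 N. Pads are 19 mm wide; open, the fingers measure 130 mm over their backs; the gripper's body (75 mm by 190 mm) begins 47 mm behind the grasp point.
Start: joints at [1.059, 0.342, 1.524, -0, 1.275, -0.146], TCP at [187.779, 490.293, 194.941] pointing down, gripper open.
Joint ranges: [-2.53, 2.53], [-0.77, 2.02], [0.04, 2.7], [-1, 4.14], [0.28, 2.66], [-3.11, 3.11]. Speed limits (rad/s): [2.57, 2.57, 3.14, 3.14, 3.14, 3.14].

### API

Orientations are given as [roll, pitch, yaw] about the fixed x, y, z axes, in that order (R = Rz(yaw) Ry(pitch) Rx(roll)).
In Python, from plant import get_obs, capture, camera_model, close_job, boxes_of, regions_of, place_of, grasp_offset gives the robot as it stands. The module is installed in compiled form; this text tells all that it offers.
- The arm moves only by the tool send_rows, never from a script. Its argument "targets" is a list that holds one entry, the list of rows, each a list of 7 numbers: the turn, a rotation vector about the tool's x, y, z in degrees, then the shift along the tool's x, y, z in mm, then the closure, from -1 (fully open) to 1 (shut). A call has 1 to 5 rows; each row is the pose to reach, as a shift and turn from the pose commanded when the call began, along the tool's axes at that moment; what a row does not reach only later rows make up. A row lasts 1/12 s, in which the tool goes at most 41.7 mm and 7.16 degrees, less where a joint would pass 70% of its speed; a pose out of reach is approached as far as the arm can. A call with a gripper value outside its range is refused whole. The fingers move at their own pace and stop on an object; the grip force is fixed at half the most. Time passes only in rows, so rows that repeat a pose let the fingers close. It gives the time, the measured TCP pose, the force and the opening at its end, in the units of the state.
- get_obs(): the state, without advancing time (a new reading comes with each control period).
- capture(name): name is "scene" or "top" or "wrist"; returns the picture (420x560x3 uint8, red, green, blue); there is no depth.
- camera_model(name): a dict with "K" (3x3 intrinsics, pixels), "k1" (the pictures are not rectified: a ray, as slopes to the right and down, at radius r is drawn at 1 + k1 r^2 times it, then the intrinsics apply), "world_to_cam" (4x4, takes a point from world to camera coordinates). Camera axes: x right, y up, looking along -z (the intrinsics and any distortion apply to the point x, -y, -z); pixel columns grow to the right and rows downward; lengths in mm; the calibration is good to about 2 mm. A picture is of the moment at which its call begins: read the wrist's pose just before it. camera_model takes no time and is no camera call; for the wrist camera it gives the pose at the moment of the call.
- close_job(): hands the job in, once; it reports no verdict.
Trained networks look in the newest picture that a camera, given by its name, has taken for a name from the list of things; names that differ only in an ending like _2 or _b are one class to them, and where a whole thing is asked for, a point or a joint stands for the part that bears it (a point fixed in the world has none). Each returns a list of dicts, best first, with "conf" (0 to 1); they miss things now and then, are a little off and sometimes report something else, mostly with a low value. They report only what shows in the picture. A call takes as long as a camera call.
- boxes_of(label, camera): "location" ([row, column] in pixels, amid what is visible of it).
- regions_of(label, camera): "region" (420x560 bool, what is visible of it) and "location" ([row, column] in pixels, amid what is visible of it).
- place_of(label, camera): "location" ([row, column] in pixels: a listed point, or the origin of a listed thing).
The state is a dict: "time": time; "joint_positions": joint angles; "dq": joint speeds; "tau": joint torques, N m; "tool_pos": TCP position; "tcp_rot": TCP orientation; "contact_force": force on the tool from outside, world axes, zero at the start; "moment": the same for the moment, N m; "grip_width": finger opening in mm.
Only numpy, scipy, OpenCV 4.12 (cv2) and the standard library are available. Lean on these libraries where they do the work, as an engineer would, in place of code of your own. Each camera call takes 0.05 s, during which the arm holds its last target.

### The job

One of the four black keys on the bench switch box has been left latched down. With the fingertips tap every key lightly, one after the other from the red dot to the blue dot, to find it, without pushing in any raised key or releasing the latched one yet; then press the latched key so that it releases and all four stand raised. Do not grasp or shift anything on the bench.

Things in the scene. Friction and masses are not known exactly. Their poses are not given: they have to be found in the camera images.
- switch_box: Grey switch box, 150 (x) x 300 (y) x 70 mm high, fixed, yaw within 0.35 rad. Origin: centre of its underside; z up, x away from the robot, y to the robot's left. Four identical push-push keys stand in a row along its y, 60 mm apart, 30 mm to the robot's side of its middle, each with a coloured dot on the robot's side. Two small loose things lie on its rear half.
- key_1: Key with the red dot, number 1 from the robot's left. Black cap with a white line, 36 x 34 x 16 mm. Origin: centre of its flat upper face, at x -30, y +90 mm in the box's frame. Face at z 92 mm in the box's frame when raised, 86 mm when latched. It moves straight down, with a hard stop at 80 mm.
- key_2: Key with the yellow dot, number 2 from the robot's left. Black cap with a white line, 36 x 34 x 16 mm. Origin: centre of its flat upper face, at x -30, y +30 mm in the box's frame. Feel: a raised key begins to yield at about 2.2 N and then takes 0.3 N more per mm. A latched key stands 6 mm lower and does not yield below about 4 N.
- key_3: Key with the green dot, number 3 from the robot's left. Black cap with a white line, 36 x 34 x 16 mm. Origin: centre of its flat upper face, at x -30, y -30 mm in the box's frame. To release a latched key push it to 11 to 12 mm below the raised height (5.5 to 6 N; it clicks at about 10 mm), then let go: it springs up.
- key_4: Key with the blue dot, number 4 from the robot's left. Black cap with a white line, 36 x 34 x 16 mm. Origin: centre of its flat upper face, at x -30, y -90 mm in the box's frame. A raised key pushed about 10 mm down and let go latches. All four keys work alike.
- glue: Loose white glue bottle, 54 mm across, 115 mm high, standing near the left end of the switch box. Origin: centre of its foot. Leave alone.
- sanding_block: Loose cork sanding block, 100 x 55 x 35 mm. Origin: centre of its underside. Leave alone.
- pickup: Loose black guitar pickup, 38 x 70 x 16 mm, on the rear half of the switch box. Origin: centre of its underside. Leave alone.
- bushing: Loose brass bushing, 30 mm across, 18 mm high, on the rear half of the switch box. Origin: centre of its underside. Leave alone.
- screwdriver: Loose screwdriver lying on the bench, about 200 mm long. Leave alone.
- pencil_cup: Loose empty blue cup, 72 mm across, 85 mm high. Origin: centre of its foot. Leave alone.
- neck_blank: Loose guitar neck blank lying across the far side of the bench, 70 x 420 x 30 mm. Origin: centre of its underside. Leave alone.

How it is judged (in metres and radians):
On the way, in this order (a step that is already met when the one before it is completed fails the run):
1. the red-dot key is tapped (contact force between the fingers and key_1 above 0.4 N and not (z of each of key_1, key_2, key_3, key_4 in the frame of switch_box above 0.09 m)).
2. the yellow-dot key is tapped (contact force between the fingers and key_2 above 0.4 N and not (z of each of key_1, key_2, key_3, key_4 in the frame of switch_box above 0.09 m)).
3. the green-dot key is tapped (contact force between the fingers and key_3 above 0.4 N and not (z of each of key_1, key_2, key_3, key_4 in the frame of switch_box above 0.09 m)).
4. the blue-dot key is tapped (contact force between the fingers and key_4 above 0.4 N and not (z of each of key_1, key_2, key_3, key_4 in the frame of switch_box above 0.09 m)).
5. the latched key is released: all four keys stand raised (z of each of key_1, key_2, key_3, key_4 in the frame of switch_box above 0.09 m), for 0.2 s.
At the end, for the whole second after the job is handed in: all four keys stand raised, within 2 mm of full height, and the loose things are within 20 mm of where they were (all of step 5 and distance of each of glue, sanding_block, pickup, bushing, screwdriver, pencil_cup, neck_blank from where it was at the start of the episode below 0.02 m); the robot touches nothing.
It fails at once if the raised red-dot key is pushed in by more than 7.5 mm (z of key_1 in the frame of switch_box below 0.0845 m and distance of key_1 from where it was at the start of the episode above 0.007 m).
It fails at once if the raised yellow-dot key is pushed in by more than 7.5 mm (z of key_2 in the frame of switch_box below 0.0845 m and distance of key_2 from where it was at the start of the episode above 0.007 m).
It fails at once if the raised green-dot key is pushed in by more than 7.5 mm (z of key_3 in the frame of switch_box below 0.0845 m and distance of key_3 from where it was at the start of the episode above 0.007 m).
It fails at once if the raised blue-dot key is pushed in by more than 7.5 mm (z of key_4 in the frame of switch_box below 0.0845 m and distance of key_4 from where it was at the start of the episode above 0.007 m).
It fails at once if a loose thing is lifted or shifted by more than 20 mm (distance of any of glue, sanding_block, pickup, bushing, screwdriver, pencil_cup, neck_blank from where it was at the start of the episode above 0.02 m).
It also fails if it takes over 51 s, if anything falls off the work surface, if the arm or the gripper's body presses on something with over 40 N, if the wrist force passes 120 N, or if a joint passes its speed limit or range.

## Working session

There is one attempt and no reset: what is moved stays moved. The work goes in short steps, Python scripts to look and compute and a tool call to move; the robot and the scene stay as the last step left them, time stands still between calls to the robot, and variables do not carry over. Pictures are saved under pics/ and viewed, and the job is handed in when it is done.

Besides the shell and the picture viewer there is one more tool, called after "Request:" as a command line: name --argument value ..., lists and objects as JSON in quotes. send_rows: Moves the arm, as the interface text tells. Its arguments: {"type":"object","properties":{"targets":{"type":"array","items":{"type":"array","items":{"type":"array","items":{"type":"number"}}}}},"required":["targets"]}

```bash
mkdir -p pics; python3 - <<'E'
from plant import *
import cv2
o=get_obs(); print(o)
for n in ("scene","top"):
    im=capture(n); cv2.imwrite(f"pics/{n}0.png",im[:,:,::-1])
    for k in ("key_1","key_2","key_3","key_4","switch_box"):
        print(n,k,[(d["location"],round(d["conf"],2)) for d in place_of(k,n)])
    m=camera_model(n); print(m)
print(get_obs()["time"])
E
```

```text
{'time': 0.0, 'joint_positions': array([ 1.05899554e+00,  3.42738897e-01,  1.52503482e+00, -4.66544916e-06,
        1.27537065e+00, -1.46020553e-01]), 'dq': array([ 0.00036423,  0.00022265, -0.00111267,  0.00087199, -0.00126666,
       -0.0005019 ]), 'tau': array([ 5.98592960e-04, -4.31237626e+01, -2.44218528e+01,  7.18666683e-02,
        5.61051350e-02, -1.68598258e-04]), 'tool_pos': array([187.5459504 , 489.87022176, 194.23038473]), 'tcp_rot': array([-3.14005681e+00, -2.21363699e-04,  2.77581362e+00]), 'contact_force': array([0.22978304, 0.50722614, 0.01858891]), 'moment': array([ 0.02494677,  0.02941678, -0.0153873 ]), 'grip_width': 91.64800054070281}
scene key_1 [([185.1, 339.7], 0.7), ([206.9, 354.2], 0.7), ([185.9, 365.2], 0.57), ([192.9, 297.3], 0.52), ([188.1, 318.0], 0.44)]
scene key_2 [([185.1, 339.7], 0.7), ([206.9, 354.2], 0.7), ([185.9, 365.2], 0.57), ([192.9, 297.3], 0.52), ([188.1, 318.0], 0.44)]
scene key_3 [([185.1, 339.7], 0.7), ([206.9, 354.2], 0.7), ([185.9, 365.2], 0.57), ([192.9, 297.3], 0.52), ([188.1, 318.0], 0.44)]
scene key_4 [([185.1, 339.7], 0.7), ([206.9,
[... 994 characters left out ...]
)]
top key_4 [([234.5, 235.9], 0.74), ([232.8, 214.5], 0.73), ([240.4, 262.3], 0.65), ([227.5, 192.2], 0.57)]
top switch_box [([224.3, 232.3], 0.93)]
{'K': array([[453.76658592,   0.        , 279.82060167],
       [  0.        , 453.76658592, 203.07758152],
       [  0.        ,   0.        ,   1.        ]]), 'k1': -0.15277974484824347, 'world_to_cam': array([[-2.85295010e-02, -9.99591540e-01,  1.67975253e-03,
        -8.83369339e+00],
       [ 9.94343632e-01, -2.82076483e-02,  1.02396633e-01,
        -5.68223337e+02],
       [-1.02307426e-01,  4.59157607e-03,  9.94742232e-01,
        -1.14648488e+03],
       [ 0.00000000e+00,  0.00000000e+00,  0.00000000e+00,
         1.00000000e+00]])}
0.6
```

View pics/scene0.png

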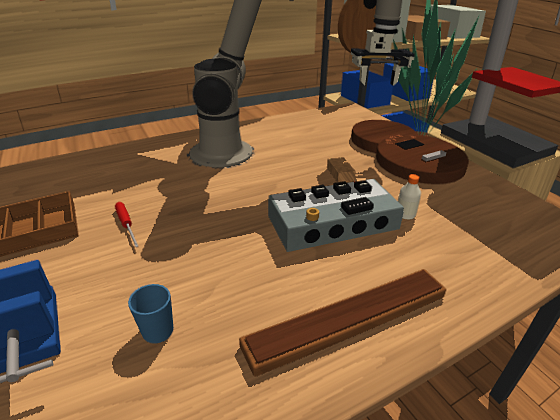

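View pics/top0.png

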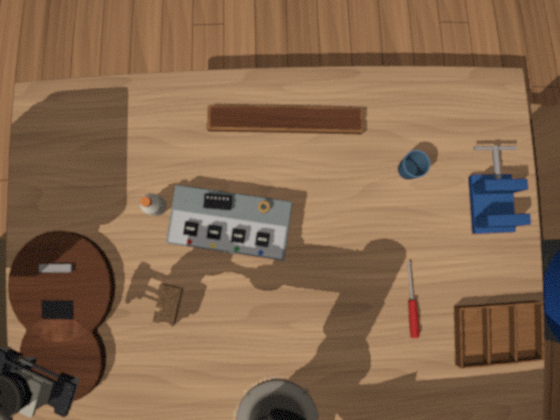

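```bash
cat > h.py <<'E'
import numpy as np, cv2
from plant import *
from scipy.optimize import least_squares
from scipy.spatial.transform import Rotation as Ro
def proj(P,m):
    P=np.atleast_2d(P); W=m["world_to_cam"]; c=P@W[:3,:3].T+W[:3,3]
    s=np.c_[c[:,0]/-c[:,2],-c[:,1]/-c[:,2]]; s=s*(1+m["k1"]*(s**2).sum(1,keepdims=True))
    return s@m["K"][:2,:2].T+m["K"][:2,2]
def b2w(p,b):
    c,s=np.cos(b[2]),np.sin(b[2]); p=np.atleast_2d(p)
    return np.c_[b[0]+c*p[:,0]-s*p[:,1], b[1]+s*p[:,0]+c*p[:,1], p[:,2]]
KEYS=np.array([[-30,90,91],[-30,30,91],[-30,-30,91],[-30,-90,91.]])
E
python3 - <<'E'
from h import *
obsv={"top":[(192.2,227.5),(214.5,232.8),(235.9,234.5),(262.3,240.4)],"scene":[(365.2,185.9),(339.7,185.1),(318,188.1),(297.3,192.9)]}
for use in (["top"],["scene"],["top","scene"]):
    f=lambda b:np.concatenate([(proj(b2w(KEYS,b),camera_model(n))-np.array(obsv[n])).ravel() for n in use])
    r=least_squares(f,[530,100,-.15],x_scale=[10,10,.1],loss="soft_l1"); print(use,r.x.round(3),r.fun.round(1))
b=r.x
for n,bx in (("top",(150,170,310,270)),("scene",(255,165,425,255))):
    im=cv2.imread(f"pics/{n}0.png"); 
    pts=proj(b2w(KEYS,b),camera_model(n)); cor=proj(b2w([[sx*75,sy*150,70] for sx,sy in ((1,1),(1,-1),(-1,-1),(-1,1))],b),camera_model(n))
    x0,y0,x1,y1=bx; s=4.5; c=cv2.resize(im[y0:y1,x0:x1],None,fx=s,fy=s,interpolation=cv2.INTER_CUBIC)
    for p in pts: cv2.circle(c,tuple(int(v) for v in (p-[x0,y0]+.5)*s),4,(0,255,0),1)
    cv2.polylines(c,[((cor-[x0,y0]+.5)*s).astype(int)],True,(255,0,255),1)
    cv2.imwrite(f"pics/{n}1.png",c)
o=get_obs(); R=Ro.from_euler("xyz",o["tcp_rot"])
k=b2w(KEYS,b); print(k.round(1))
E
```

```text
['top'] [ 5.18853e+02  1.02384e+02 -1.99000e-01] [-1.8  0.1 -0.3 -1.   2.4  1.5  0.2 -0.2]
['scene'] [ 5.21672e+02  9.85730e+01 -2.59000e-01] [-1.  -1.6  2.2  1.6  1.   1.  -2.  -1.2]
['top', 'scene'] [ 5.19105e+02  1.02151e+02 -2.02000e-01] [-1.7 -0.2 -0.2 -1.2  2.4  1.4  0.2 -0.2 -2.  -3.3  1.9  0.5  1.2  0.7
 -1.3 -0.9]
[[507.8 196.3  91. ]
 [495.7 137.6  91. ]
 [483.7  78.8  91. ]
 [471.7  20.   91. ]]
```

View pics/top1.png

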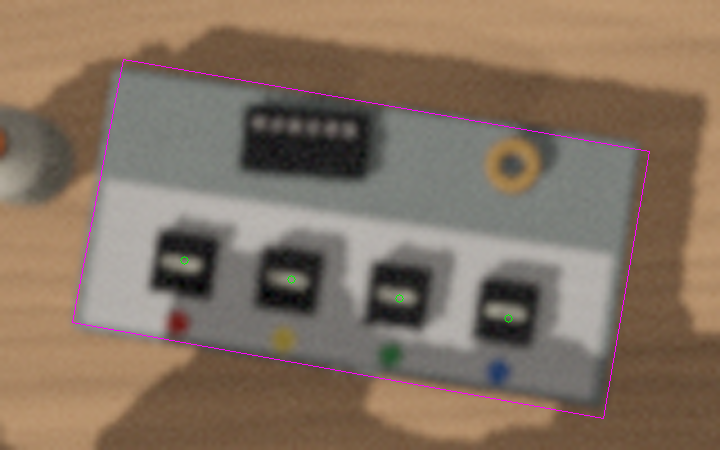

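View pics/scene1.png

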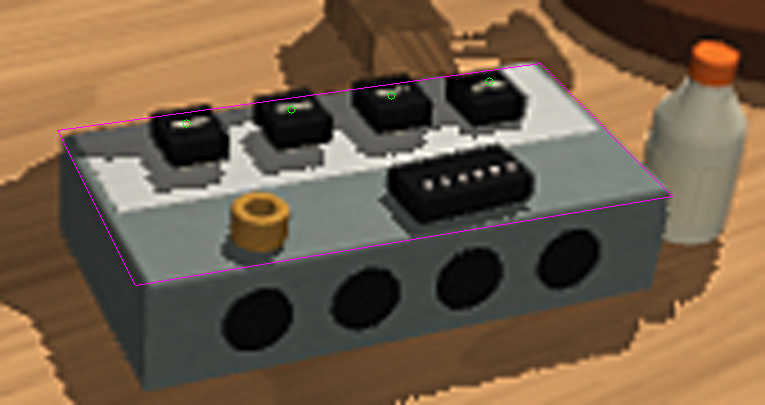

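```bash
cat >> h.py <<'E'
def rel(pos,yaw):
    o=get_obs(); R=Ro.from_euler("xyz",o["tcp_rot"]); T=Ro.from_euler("xyz",[np.pi,0,yaw])
    print("turn",np.degrees((R.inv()*T).as_rotvec()).round(2),"shift",R.inv().apply(np.array(pos)-o["tool_pos"]).round(1),"t",o["time"])
E
python3 - <<'E'
from h import *
rel([430,108,260],np.pi-.185)
m=camera_model("wrist"); W=m["world_to_cam"]; o=get_obs()
print(-W[:3,:3].T@W[:3,3]-o["tool_pos"], -W[2,:3], m["K"][0,0])
E
```

```text
turn [  0.     0.   -10.36] shift [-362.9 -270.4  -65.1] t 0.6
[-71.66479549  26.82101862 189.82705111] [ 0.25956708 -0.10020152 -0.96051267] 324.03854098411483
```

Request:
send_rows --targets '[[[0,0,-5,-160,-110,-65,1],[0,0,-10.4,-382,-263,-65,1],[0,0,-10.4,-382,-263,-65,1],[0,0,-10.4,-382,-263,-65,1],[0,0,-10.4,-382,-263,-65,1]]]'

```text
time: 1.02
tool_pos: [304.4, 319.8, 228.8]
tcp_rot: [3.141, 0.0, 2.958]
contact_force: [0.5, -0.3, -0.1]
grip_width: 63.0
```

```bash
python3 - <<'E'
from h import *
rel([450,108,260],np.pi-.185)
E
```

```text
turn [0.03 0.03 0.09] shift [-181.8 -181.7  -31.2] t 1.0167
```

Request:
send_rows --targets '[[[0,0,0,-173,-172,-28,1],[0,0,0,-173,-172,-28,1],[0,0,0,-173,-172,-28,1],[0,0,0,-173,-172,-28,1],[0,0,0,-173,-172,-28,1]]]'

```text
time: 1.43
tool_pos: [422.2, 149.1, 252.7]
tcp_rot: [3.141, 0.001, 2.957]
contact_force: [0.8, 1.2, 0.0]
grip_width: 29.7
```

Request:
send_rows --targets '[[[0,0,0,0,0,0,1],[0,0,0,0,0,0,1],[0,0,0,0,0,0,1]]]'

```text
time: 1.68
tool_pos: [421.0, 151.2, 251.9]
tcp_rot: [3.141, -0.001, 2.956]
contact_force: [-0.2, 0.8, 0.4]
grip_width: 9.9
```

```bash
python3 - <<'E'
from h import *
o=get_obs(); print(o["tool_pos"],o["tcp_rot"],o["contact_force"],o["grip_width"])
np.set_printoptions(suppress=True)
rel([450,108,260],np.pi-.185)
m=camera_model("wrist"); im=capture("wrist"); cv2.imwrite("pics/w0.png",im[:,:,::-1])
import pickle; pickle.dump(m,open("w0.pkl","wb"))
for d in place_of("key_1","wrist"): print(d["location"],round(d["conf"],2))
print(proj(b2w(KEYS,[519.1,102.2,-.185]),m).round(1))
E
```

```text
[421.01102954 151.22986315 251.90823334] [ 3.14124283e+00 -7.71180443e-04  2.95640901e+00] [-0.23067134  0.84582403  0.44257971] 9.874145652453867
turn [ 0.02 -0.04 -0.01] shift [-36.4 -37.2  -8.1] t 1.6833
[252.0, 279.0] 0.97
[248.1, 336.6] 0.8
[254.3, 176.0] 0.78
[[331.2 253.3]
 [279.9 253.3]
 [228.6 253.4]
 [177.1 253.4]]
```

View pics/w0.png

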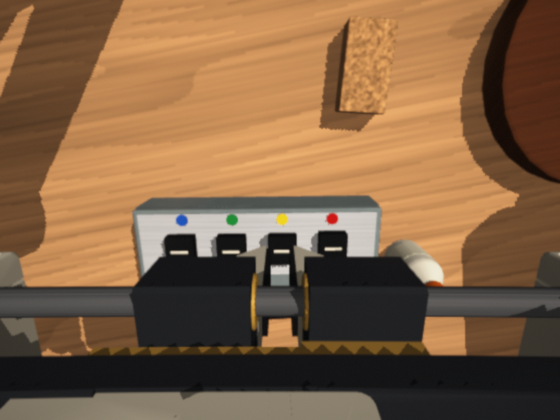

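Request:
send_rows --targets '[[[0,0,0.5,-25,-20,0,1],[0,0,0.5,-51,-40,0,1],[0,0,0.5,-51,-40,0,1],[0,0,0.5,-51,-40,0,1]]]'

```text
time: 2.12
tool_pos: [464.1, 103.0, 251.7]
tcp_rot: [3.141, -0.001, 2.949]
contact_force: [-1.2, -0.1, 0.0]
grip_width: 0.4
```

```bash
python3 - <<'E'
from h import *
o=get_obs(); print(o["tool_pos"],o["tcp_rot"],o["contact_force"],o["grip_width"])
np.set_printoptions(suppress=True)
m=camera_model("wrist"); im=capture("wrist"); cv2.imwrite("pics/w1.png",im[:,:,::-1])
import pickle; pickle.dump(m,open("w1.pkl","wb"))
for d in place_of("key_1","wrist"): print(d["location"],round(d["conf"],2))
print(proj(b2w(KEYS,[519.1,102.2,-.18]),m).round(1))
E
```

```text
[464.05784831 103.01405828 251.68931257] [ 3.14145643e+00 -9.58347987e-04  2.94889065e+00] [-1.18139244 -0.11158679  0.01089813] 0.43689250206917596
[208.3, 318.2] 0.86
[208.6, 260.9] 0.86
[211.1, 206.2] 0.86
[206.2, 372.1] 0.8
[[368.6 210.3]
 [315.1 210.9]
 [261.8 211.6]
 [208.4 212.2]]
```

View pics/w1.png

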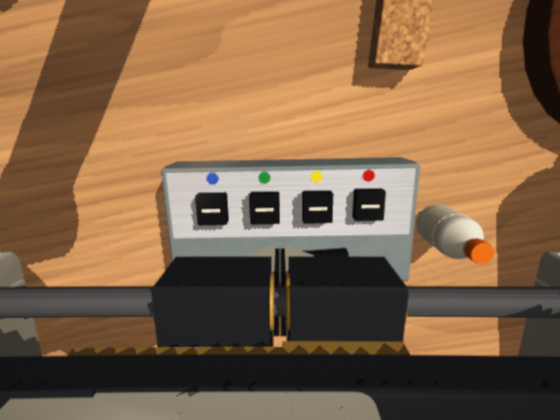

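```bash
python3 - <<'E'
from h import *
import pickle
np.set_printoptions(suppress=True,precision=2)
im=cv2.imread("pics/w1.png"); m=pickle.load(open("w1.pkl","rb"))
g=im.max(2).astype(float); P=[]
for (x,y) in [(370,206),(318,208),(264,209),(211,211)]:
    w=g[y-7:y+8,x-13:x+14]; dark=(w<90); t=np.clip(w-70,0,None)
    # restrict to component at centre
    n,l,s,c=cv2.connectedComponentsWithStats((w>100).astype(np.uint8))
    k=[i for i in range(1,n) if s[i,4]<120]; i=max(k,key=lambda i:s[i,4]); mm=cv2.dilate((l==i).astype(np.uint8),np.ones((3,3)))*t
    yy,xx=np.mgrid[:15,:27]; P.append((x-13+(xx*mm).sum()/mm.sum(), y-7+(yy*mm).sum()/mm.sum()))
P=np.array(P); print(P)
for lat in (None,0,1,2,3):
    K=KEYS.copy(); K[:,2]=92
    if lat is not None: K[lat,2]=86
    f=lambda b:(proj(b2w(K,b),m)-P).ravel()
    r=least_squares(f,[519,102,-.18],x_scale=[10,10,.1]); print(lat,r.x.round(3),r.fun,r.cost)
b=r.x; print(b2w(KEYS,b))
E
```

```text
[[370.   205.91]
 [317.7  208.37]
 [263.94 209.34]
 [210.44 210.29]]
None [516.17 105.44  -0.17] [ 1.11  0.48 -0.47 -0.57 -0.32 -0.13 -0.33  0.32] 1.1669966262682259
0 [516.58 105.56  -0.17] [-0.    0.03 -0.1  -0.04  0.07 -0.02  0.03  0.02] 0.009237968913184623
1 [516.57 105.45  -0.17] [ 1.23  1.04 -0.92 -1.56 -0.16  0.13 -0.17  0.44] 3.069523689045364
2 [516.56 105.37  -0.16] [ 1.02  0.62 -0.55 -0.29 -0.12 -1.14 -0.35  0.88] 2.018024549003273
3 [516.53 105.29  -0.16] [ 0.82  0.2  -0.78 -0.43 -0.59  0.42  0.55 -0.17] 1.1807052469524941
[[501.03 198.88  91.  ]
 [491.61 139.62  91.  ]
 [482.2   80.37  91.  ]
 [472.78  21.11  91.  ]]
```

```bash
cat >> h.py <<'E'
B=[516.58,105.56,-.1674]
E
python3 - <<'E'
from h import *
import pickle
np.set_printoptions(suppress=True,precision=4)
K=KEYS.copy();K[:,2]=92;K[0,2]=86
P=np.array([[370,205.91],[317.7,208.37],[263.94,209.34],[210.44,210.29]])
m=pickle.load(open("w1.pkl","rb"))
r=least_squares(lambda b:(proj(b2w(K,b),m)-P).ravel(),B,x_scale=[10,10,.1]);print(r.x)
open("h.py","a").write(f"B={r.x.tolist()}\nKW=b2w(KEYS,B)\n")
k=b2w(KEYS,r.x);print(k)
rel([k[0,0],k[0,1],110],np.pi+r.x[2])
E
```

```text
[516.5734 105.5612  -0.1737]
[[502.5799 199.3918  91.    ]
 [492.2099 140.2947  91.    ]
 [481.8399  81.1977  91.    ]
 [471.4699  22.1006  91.    ]]
turn [ 0.02 -0.05 -1.01] shift [-20.5 101.3 142. ] t 2.2167
```

Request:
send_rows --targets '[[[0,0,-1,-8,40,15,1],[0,0,-1,-16,78,35,1],[0,0,-1,-20.5,101.3,70,1],[0,0,-1,-20.5,101.3,108,1],[0,0,-1,-20.5,101.3,135,1]]]'

```text
time: 2.63
tool_pos: [501.4, 200.7, 114.0]
tcp_rot: [-3.141, -0.003, 2.971]
contact_force: [-1.0, 0.5, -1.0]
grip_width: 0.4
```

Request:
send_rows --targets '[[[0,0,0,0,0,0,1],[0,0,0,0,0,0,1],[0,0,0,0,0,0,1]]]'

```text
time: 2.88
tool_pos: [504.5, 198.7, 119.2]
tcp_rot: [3.14, 0.003, 2.967]
contact_force: [-0.1, 0.1, 0.1]
grip_width: -0.0
```

```bash
python3 - <<'E'
from h import *
np.set_printoptions(suppress=True,precision=4)
o=get_obs(); print(o["tool_pos"],o["contact_force"])
rel([KW[0,0],KW[0,1],90],np.pi+B[2])
E
```

```text
[504.4843 198.7364 119.2177] [-0.0574  0.1032  0.1259]
turn [ 0.08  0.16 -0.06] shift [ 2.1  0.3 29.2] t 2.8833
```

Request:
send_rows --targets '[[[0,0,0,1,0,10,1],[0,0,0,1,0,18,1],[0,0,0,1,0,24,1],[0,0,0,1,0,27,1],[0,0,0,1,0,27,1]]]'

```text
time: 3.3
tool_pos: [502.4, 197.8, 89.4]
tcp_rot: [-3.141, -0.001, 2.966]
contact_force: [0.2, -0.2, -0.3]
grip_width: 0.5
```

Request:
send_rows --targets '[[[0,0,0,0,0,0,1],[0,0,0,0,0,0,1]]]'

```text
time: 3.47
tool_pos: [503.0, 198.0, 90.3]
tcp_rot: [3.141, 0.0, 2.966]
contact_force: [0.6, -0.3, -0.4]
grip_width: 0.7
```

Request:
send_rows --targets '[[[0,0,0,0,0,1,1],[0,0,0,0,0,2,1],[0,0,0,0,0,2,1],[0,0,0,0,0,2,1]]]'

```text
time: 3.8
tool_pos: [502.8, 198.0, 88.1]
tcp_rot: [3.142, -0.0, 2.966]
contact_force: [0.5, 0.0, 0.5]
grip_width: 0.6
```

Request:
send_rows --targets '[[[0,0,0,0,0,1,1],[0,0,0,0,0,1,1],[0,0,0,0,0,1,1]]]'

```text
time: 4.05
tool_pos: [502.7, 198.0, 87.0]
tcp_rot: [3.142, -0.0, 2.966]
contact_force: [-1.6, 0.1, -0.1]
grip_width: 0.3
```

Request:
send_rows --targets '[[[0,0,0,0,0,0.7,1],[0,0,0,0,0,0.7,1],[0,0,0,0,0,0.7,1]]]'

```text
time: 4.3
tool_pos: [502.8, 198.0, 86.4]
tcp_rot: [3.142, -0.0, 2.966]
contact_force: [0.5, -0.1, -0.5]
grip_width: 0.2
```

Request:
send_rows --targets '[[[0,0,0,0,0,0.5,1],[0,0,0,0,0,0.5,1],[0,0,0,0,0,0.5,1]]]'

```text
time: 4.55
tool_pos: [502.8, 198.0, 85.9]
tcp_rot: [3.141, 0.0, 2.966]
contact_force: [-0.2, -0.4, 0.3]
grip_width: 0.7
```

Request:
send_rows --targets '[[[0,0,0,0,0,0.5,1],[0,0,0,0,0,0.5,1],[0,0,0,0,0,0.5,1]]]'

```text
time: 4.8
tool_pos: [502.8, 198.0, 85.4]
tcp_rot: [3.142, 0.0, 2.966]
contact_force: [-0.3, 0.2, 0.7]
grip_width: 0.2
```

Request:
send_rows --targets '[[[0,0,0,0,0,0.5,1],[0,0,0,0,0,0.5,1],[0,0,0,0,0,0.5,1]]]'

```text
time: 5.05
tool_pos: [502.8, 198.0, 84.9]
tcp_rot: [3.142, -0.0, 2.966]
contact_force: [0.4, 0.1, -0.7]
grip_width: 0.6
```

Request:
send_rows --targets '[[[0,0,0,0,0,0.5,1],[0,0,0,0,0,0.5,1],[0,0,0,0,0,0.5,1]]]'

```text
time: 5.3
tool_pos: [502.8, 198.0, 84.4]
tcp_rot: [3.142, -0.0, 2.966]
contact_force: [-0.2, 0.4, 0.1]
grip_width: 0.4
```

```bash
cat > f.py <<'E'
from h import *
F=[];Z=[]
for i in range(4):
    im=capture("scene"); o=get_obs(); F.append(o["contact_force"]); Z.append(o["tool_pos"]); 
print(np.mean(F,0).round(2),np.std(F,0).round(2),np.mean(Z,0).round(2),o["moment"].round(2),o["time"])
cv2.imwrite("pics/f.png",im[:,:,::-1])
E
python3 f.py
```

```text
[-0.42  0.15 -0.09] [0.76 0.36 0.47] [502.8  198.03  84.4 ] [0.02 0.02 0.02] 5.5
```

```bash
python3 - <<'E'
import cv2
im=cv2.imread("pics/f.png")[100:240,270:440]; cv2.imwrite("pics/f1.png",cv2.resize(im,None,fx=4.2,fy=4.2,interpolation=cv2.INTER_CUBIC))
E
```

```text
(no output)
```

View pics/f1.png

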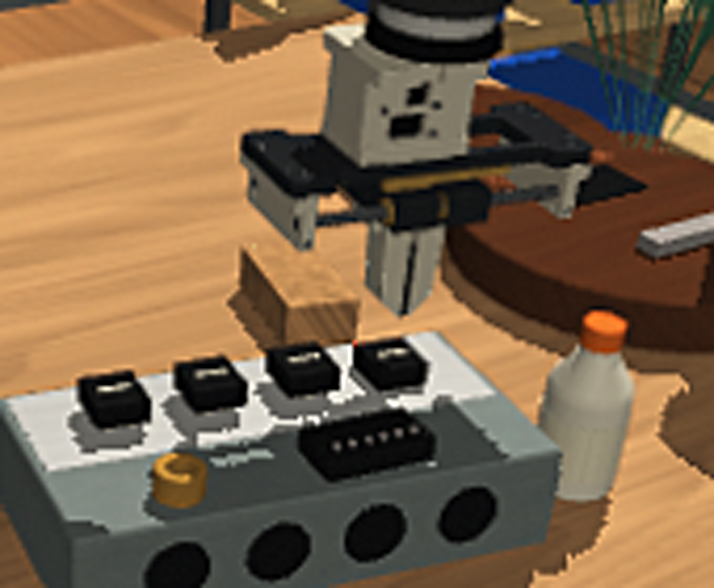

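```bash
python3 - <<'E'
from h import *
m=camera_model("scene")
for z in (84.4,100,120): print(z,proj([502.8,198,z],m), proj([480,198,z],m),proj([460,198,z],m))
print(get_obs())
m=camera_model("top"); im=capture("top"); cv2.imwrite("pics/t2.png",cv2.resize(im[150:290,130:320,::-1],None,fx=4,fy=4,interpolation=cv2.INTER_CUBIC)); print((proj([502.8,198,84.4],m)-[130,150])*4)
im=capture("wrist"); cv2.imwrite("pics/w2.png",im[:,:,::-1])
E
```

```text
84.4 [[362.19028758 183.83026337]] [[356.7729225  179.88493188]] [[352.15870655 176.52831339]]
100 [[362.97378509 178.50764398]] [[357.49701863 174.61619995]] [[352.83355268 171.30666495]]
120 [[363.99325266 171.55247691]] [[358.43892251 167.7341342 ]] [[353.71118001 164.48836322]]
{'time': 5.5, 'joint_positions': array([ 2.33329479e-01,  4.82379458e-01,  1.63507569e+00,  2.89615165e-05,
        1.02408441e+00, -1.16196078e+00]), 'dq': array([-6.64834568e-04,  1.03285446e-03, -1.66057569e-03, -4.60061015e-04,
       -3.73533952e-04,  8.85655823e-05]), 'tau': array([-4.85314868e-04, -4.67421341e+01, -2.09326744e+01, -1.12552152e-03,
        8.96329503e-02, -2.20732642e-05]), 'tool_pos': array([502.78291638, 198.02729748,  84.40528016]), 'tcp_rot': array([3.14154884e+00, 3.88901941e-05, 2.96607153e+00]), 'contact_force': array([ 0.43884636,  0.4371861 , -0.57963712]), 'moment': array([0.02489846, 0.02432375, 0.01781885]), 'grip_width': 0.6330263253132883}
[[241.32823475 317.95260748]]
```

View pics/t2.png

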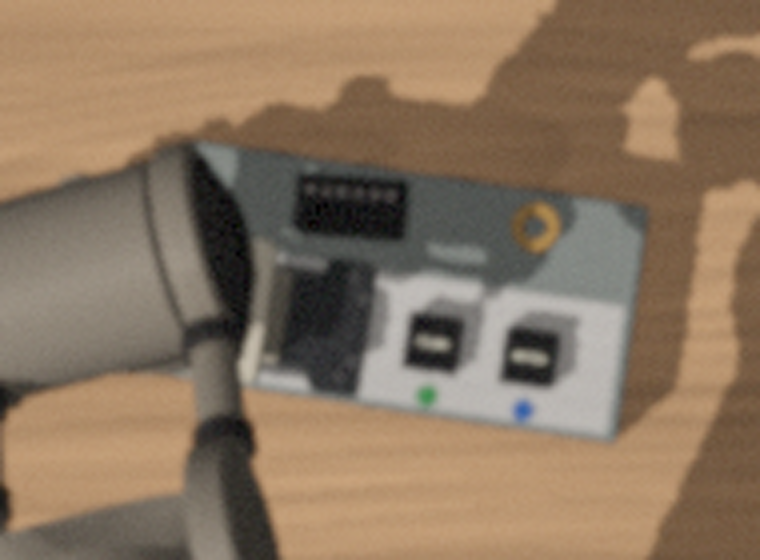

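View pics/w2.png

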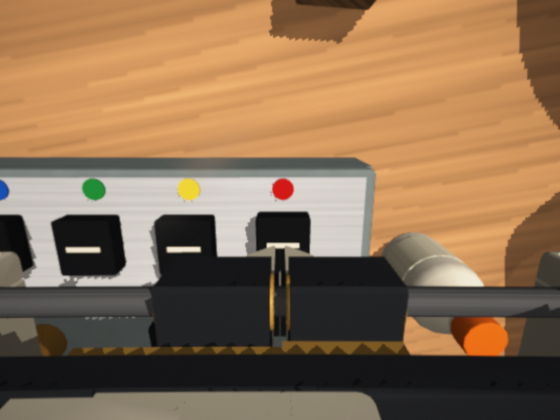

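```bash
python3 - <<'E'
from h import *
o=get_obs(); m=camera_model("wrist"); p=o["tool_pos"]
for dz in (0,10,20,30,40,60): print(dz,proj(p+[0,0,dz],m).round(1))
print("key",proj(b2w([-30,90,86],B),m),proj(b2w([-30,90,92],B),m))
im=cv2.imread("pics/w2.png")[200:350,200:360]; cv2.imwrite("pics/w2z.png",cv2.resize(im,None,fx=4,fy=4,interpolation=cv2.INTER_CUBIC))
im=cv2.imread("pics/f.png")[150:205,335:400]; cv2.imwrite("pics/f2.png",cv2.resize(im,None,fx=10,fy=10,interpolation=cv2.INTER_NEAREST))
E
```

```text
0 [[280.3 244.8]]
10 [[280.3 251.1]]
20 [[280.3 258.1]]
30 [[280.3 265.8]]
40 [[280.4 274.4]]
60 [[280.5 295.1]]
key [[282.31760857 245.09041602]] [[282.39263814 248.82843293]]
```

View pics/w2z.png

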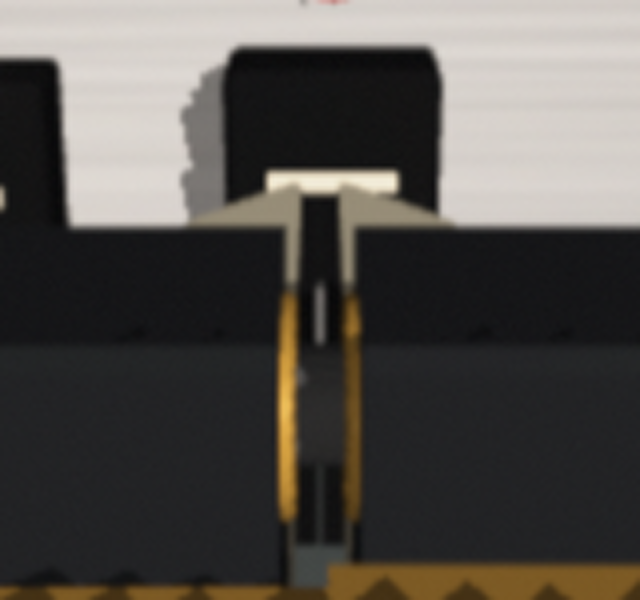

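View pics/f2.png

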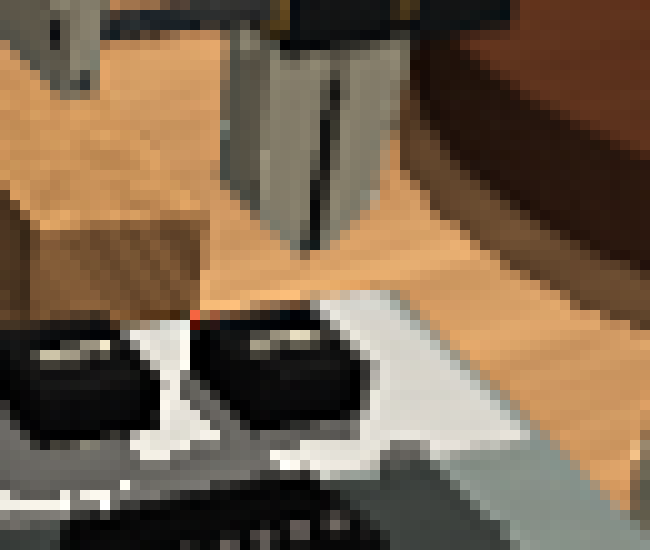

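```bash
python3 - <<'E'
from h import *
import pickle
np.set_printoptions(suppress=True,precision=2)
m=pickle.load(open("w1.pkl","rb"))
P=np.array([[370,205.91],[317.7,208.37],[263.94,209.34],[210.44,210.29]])
for lat in (None,0,1,2,3):
    K=KEYS.copy();K[:,2]=92
    if lat is not None:K[lat,2]=86
    r=least_squares(lambda b:(proj(b2w(K+[0,0,b[3]],b),m)-P).ravel(),[516,105,-.17,0],x_scale=[10,10,.1,10]);print(lat,r.x,r.cost)
# tip in scene/top using gripper
m=camera_model("wrist"); p=get_obs()["tool_pos"]
R=Ro.from_euler("xyz",get_obs()["tcp_rot"]).as_matrix()
for dx in (-10,0,10):
  for z in (0,-10,-25): print(dx,z,proj(p+R@[dx,0,z],m).round(1),proj(p+R@[dx,0,z],camera_model("scene")).round(1))
W=m["world_to_cam"]; print(R.T@(-W[:3,:3].T@W[:3,3]-p), -(W[:3,:3]@R)[2])
E
```

```text
None [516.9  105.4   -0.17  -2.73] 0.7340951503834765
0 [516.53 105.56  -0.17   0.18] 0.007658915699969579
1 [517.2  105.42  -0.17  -2.34] 2.751838904384196
2 [517.23 105.33  -0.16  -2.48] 1.6588737667640543
3 [516.65 105.28  -0.16  -0.45] 1.1728730574137918
-10 0 [[280.3 259.5]] [[364.1 185.7]]
-10 -10 [[280.3 266.4]] [[364.6 182.3]]
-10 -25 [[280.3 278.2]] [[365.4 177.1]]
0 0 [[280.3 244.8]] [[362.2 183.8]]
0 -10 [[280.3 251.1]] [[362.7 180.4]]
0 -25 [[280.3 261.8]] [[363.5 175.2]]
10 0 [[280.3 229.8]] [[360.4 182. ]]
10 -10 [[280.3 235.4]] [[360.9 178.6]]
10 -25 [[280.3 245. ]] [[361.6 173.4]]
[  76.6    -0.28 -189.83] [-0.28 -0.    0.96]
```

```bash
python3 - <<'E'
from h import *
m=camera_model("scene"); p=get_obs()["tool_pos"]; R=Ro.from_euler("xyz",get_obs()["tcp_rot"]).as_matrix()
print(grasp_offset if not callable(grasp_offset) else grasp_offset())
for y in (-95,-85,-75,75,85,95):
  for z in (-60,-80,-100): print(y,z,proj(p+R@[0,y,z],m).round(1))
# glue location from networks
for n in ("scene","top"):
    capture(n); print(n,[(d["location"],d["conf"]) for d in place_of("glue",n)][:2])
E
```

```text
-18.8
-95 -60 [[330.3 167.7]]
-95 -80 [[331.  160.2]]
-95 -100 [[331.7 152.6]]
-85 -60 [[334.1 167.2]]
-85 -80 [[334.8 159.7]]
-85 -100 [[335.6 152.1]]
-75 -60 [[337.8 166.7]]
-75 -80 [[338.6 159.2]]
-75 -100 [[339.4 151.6]]
75 -60 [[391.3 159.3]]
75 -80 [[392.6 152.1]]
75 -100 [[394.  144.8]]
85 -60 [[394.7 158.8]]
85 -80 [[396.  151.7]]
85 -100 [[397.4 144.4]]
95 -60 [[398.1 158.3]]
95 -80 [[399.4 151.2]]
95 -100 [[400.8 144. ]]
scene [([215.7, 405.6], 0.97)]
top [([240.2, 262.6], 0.15)]
```

Request:
send_rows --targets '[[[0,0,0,0,0,2,1],[0,0,0,0,0,4,1],[0,0,0,0,0,6,1],[0,0,0,0,0,8,1],[0,0,0,0,0,8,1]]]'

```text
time: 6.22
tool_pos: [502.5, 197.9, 75.8]
tcp_rot: [-3.141, -0.001, 2.966]
contact_force: [0.1, 0.4, -0.1]
grip_width: 0.5
```

```bash
python3 f.py
```

```text
[ 0.21 -0.3  -0.14] [0.45 0.29 0.23] [502.72 198.01  76.27] [ 0.03 -0.04 -0.06] 6.4167
```

Request:
send_rows --targets '[[[0,0,0,0,0,2,1],[0,0,0,0,0,4,1],[0,0,0,0,0,6,1],[0,0,0,0,0,8,1],[0,0,0,0,0,8,1]]]'

```text
time: 6.83
tool_pos: [502.5, 198.0, 67.9]
tcp_rot: [-3.141, -0.001, 2.966]
contact_force: [0.2, -0.4, 0.1]
grip_width: 0.2
```

```bash
python3 f.py;  python3 - <<'E'
import cv2
im=cv2.imread("pics/f.png")[120:230,320:430]; cv2.imwrite("pics/f3.png",cv2.resize(im,None,fx=5,fy=5,interpolation=cv2.INTER_CUBIC))
E
```

```text
[ 0.13 -0.01 -0.27] [0.5  0.37 0.57] [502.74 198.02  68.29] [ 0.01  0.03 -0.01] 7.0333
```

View pics/f3.png

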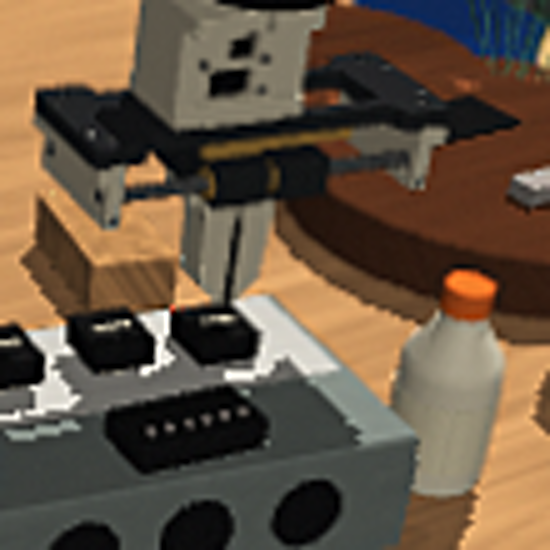

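Request:
send_rows --targets '[[[0,0,0,0,0,1.5,1],[0,0,0,0,0,3,1],[0,0,0,0,0,4,1],[0,0,0,0,0,4,1]]]'

```text
time: 7.37
tool_pos: [502.6, 198.0, 64.1]
tcp_rot: [-3.141, -0.0, 2.966]
contact_force: [0.3, -1.1, 0.2]
grip_width: 0.4
```

Request:
send_rows --targets '[[[0,0,0,0,0,0.5,1],[0,0,0,0,0,1,1],[0,0,0,0,0,1,1]]]'

```text
time: 7.62
tool_pos: [502.7, 198.0, 63.3]
tcp_rot: [3.142, -0.0, 2.966]
contact_force: [0.3, 0.4, 0.6]
grip_width: -0.1
```

Request:
send_rows --targets '[[[0,0,0,0,0,0.5,1],[0,0,0,0,0,0.5,1],[0,0,0,0,0,0.5,1]]]'

```text
time: 7.87
tool_pos: [502.8, 198.0, 62.9]
tcp_rot: [3.141, 0.0, 2.966]
contact_force: [0.5, 0.2, -0.6]
grip_width: 0.6
```

```bash
python3 f.py
```

```text
[-0.13  0.27  0.12] [0.17 0.38 0.12] [502.82 198.04  62.93] [ 0.02  0.02 -0.02] 8.0667
```

Request:
send_rows --targets '[[[0,0,0,0,0,0.6,1],[0,0,0,0,0,0.6,1],[0,0,0,0,0,0.6,1]]]'

```text
time: 8.32
tool_pos: [502.7, 198.0, 62.2]
tcp_rot: [3.142, -0.0, 2.966]
contact_force: [-0.1, 0.3, -0.3]
grip_width: 0.7
```

Request:
send_rows --targets '[[[0,0,0,0,0,0.6,1],[0,0,0,0,0,0.6,1],[0,0,0,0,0,0.6,1]]]'

```text
time: 8.57
tool_pos: [502.7, 198.0, 61.6]
tcp_rot: [3.142, -0.0, 2.966]
contact_force: [-0.2, -0.9, 0.6]
grip_width: 0.6
```

Request:
send_rows --targets '[[[0,0,0,0,0,0.6,1],[0,0,0,0,0,0.6,1],[0,0,0,0,0,0.6,1]]]'

```text
time: 8.82
tool_pos: [502.8, 198.0, 61.1]
tcp_rot: [3.142, -0.0, 2.966]
contact_force: [-1.0, 0.8, 0.3]
grip_width: 0.6
```

```bash
python3 f.py
```

```text
[-0.29 -0.4  -0.26] [0.3  0.49 0.62] [502.8  198.04  61.11] [ 0.05 -0.03  0.03] 9.0167
```

Request:
send_rows --targets '[[[0,0,0,0,0,0.6,1],[0,0,0,0,0,0.6,1],[0,0,0,0,0,0.6,1]]]'

```text
time: 9.27
tool_pos: [502.8, 198.0, 60.5]
tcp_rot: [3.142, 0.0, 2.966]
contact_force: [0.2, -0.5, 0.3]
grip_width: 0.1
```

Request:
send_rows --targets '[[[0,0,0,0,0,0.6,1],[0,0,0,0,0,0.6,1],[0,0,0,0,0,0.6,1]]]'

```text
time: 9.52
tool_pos: [502.7, 198.0, 59.8]
tcp_rot: [3.142, -0.0, 2.966]
contact_force: [-0.2, 0.3, 0.4]
grip_width: 0.9
```

```bash
python3 f.py;  python3 - <<'E'
import cv2
im=cv2.imread("pics/f.png")[140:220,320:430]; cv2.imwrite("pics/f4.png",cv2.resize(im,None,fx=7,fy=7,interpolation=cv2.INTER_CUBIC))
E
```

```text
[-0.19 -0.11 -0.15] [0.56 0.28 0.21] [502.81 198.04  59.9 ] [-0.01  0.01  0.03] 9.7167
```

View pics/f4.png

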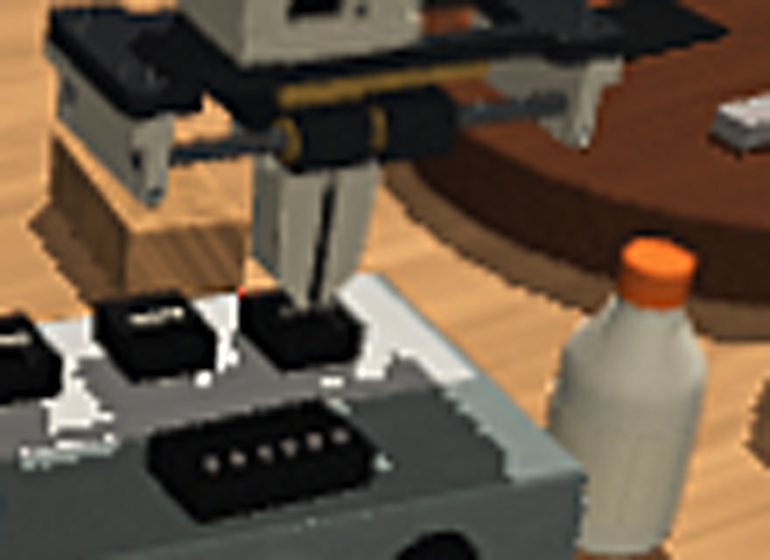

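Request:
send_rows --targets '[[[0,0,0,0,0,0.6,1],[0,0,0,0,0,0.6,1],[0,0,0,0,0,0.6,1]]]'

```text
time: 9.97
tool_pos: [502.8, 198.0, 59.2]
tcp_rot: [3.142, -0.0, 2.966]
contact_force: [-0.2, 0.4, -0.1]
grip_width: 0.6
```

Request:
send_rows --targets '[[[0,0,0,0,0,0.6,1],[0,0,0,0,0,0.6,1],[0,0,0,0,0,0.6,1]]]'

```text
time: 10.22
tool_pos: [502.7, 198.0, 58.7]
tcp_rot: [3.142, -0.0, 2.966]
contact_force: [-0.1, -0.4, 0.3]
grip_width: 0.3
```

```bash
python3 f.py
```

```text
[ 0.26 -0.05 -0.62] [0.34 0.52 0.59] [502.79 198.03  58.7 ] [-0.04  0.03  0.04] 10.4167
```

Request:
send_rows --targets '[[[0,0,0,0,0,0.6,1],[0,0,0,0,0,0.6,1],[0,0,0,0,0,0.6,1]]]'

```text
time: 10.67
tool_pos: [502.8, 198.0, 58.1]
tcp_rot: [3.142, 0.0, 2.966]
contact_force: [-0.7, 0.5, 1.0]
grip_width: 0.3
```

Request:
send_rows --targets '[[[0,0,0,0,0,0.6,1],[0,0,0,0,0,0.6,1],[0,0,0,0,0,0.6,1]]]'

```text
time: 10.92
tool_pos: [502.7, 198.0, 57.4]
tcp_rot: [3.142, -0.0, 2.966]
contact_force: [0.1, 1.1, -0.3]
grip_width: 0.1
```

```bash
python3 f.py
```

```text
[-0.14 -0.14 -0.52] [0.16 0.39 0.51] [502.79 198.04  57.5 ] [-0.02  0.01 -0.06] 11.1167
```

Request:
send_rows --targets '[[[0,0,0,0,0,0.7,1],[0,0,0,0,0,0.7,1]]]'

```text
time: 11.28
tool_pos: [502.7, 198.0, 56.7]
tcp_rot: [3.142, -0.0, 2.966]
contact_force: [-0.2, -0.7, -0.1]
grip_width: 0.5
```

Request:
send_rows --targets '[[[0,0,0,0,0,0.7,1],[0,0,0,0,0,0.7,1]]]'

```text
time: 11.45
tool_pos: [502.7, 198.0, 56.0]
tcp_rot: [3.142, -0.0, 2.966]
contact_force: [-0.7, 0.3, 0.2]
grip_width: 0.2
```

```bash
python3 f.py; python3 - <<'E'
import cv2
im=cv2.imread("pics/f.png")[150:205,335:400]; cv2.imwrite("pics/f5.png",cv2.resize(im,None,fx=10,fy=10,interpolation=cv2.INTER_NEAREST))
E
```

```text
[0.37 0.35 0.02] [0.35 0.49 0.35] [502.77 198.03  56.06] [ 0.05 -0.05  0.03] 11.65
```

View pics/f5.png

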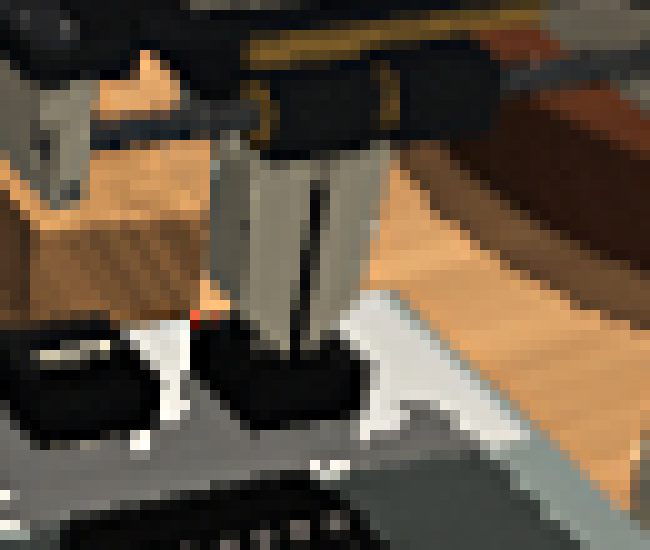

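Request:
send_rows --targets '[[[0,0,0,0,0,0.6,1],[0,0,0,0,0,0.6,1]]]'

```text
time: 11.82
tool_pos: [502.7, 198.0, 55.4]
tcp_rot: [3.142, -0.0, 2.966]
contact_force: [0.2, 0.1, -0.1]
grip_width: 0.7
```

Request:
send_rows --targets '[[[0,0,0,0,0,0.6,1],[0,0,0,0,0,0.6,1]]]'

```text
time: 11.98
tool_pos: [502.7, 198.0, 54.8]
tcp_rot: [3.142, -0.0, 2.966]
contact_force: [-0.1, 0.0, -0.0]
grip_width: 0.3
```

```bash
python3 f.py
```

```text
[-0.37  0.43 -0.06] [0.43 0.17 0.33] [502.76 198.03  54.86] [-0.    0.02  0.01] 12.1833
```

Request:
send_rows --targets '[[[0,0,0,0,0,0.6,1],[0,0,0,0,0,0.6,1]]]'

```text
time: 12.35
tool_pos: [502.9, 198.1, 54.4]
tcp_rot: [3.141, 0.0, 2.966]
contact_force: [-0.1, -0.3, 1.7]
grip_width: 0.6
```

Request:
send_rows --targets '[[[0,0,0,0,0,0.6,1],[0,0,0,0,0,0.6,1]]]'

```text
time: 12.52
tool_pos: [502.9, 198.1, 54.0]
tcp_rot: [3.141, 0.0, 2.966]
contact_force: [-1.7, 0.3, 4.9]
grip_width: 0.5
```

```bash
python3 f.py; python3 - <<'E'
import cv2
im=cv2.imread("pics/f.png")[150:205,335:400]; cv2.imwrite("pics/f6.png",cv2.resize(im,None,fx=10,fy=10,interpolation=cv2.INTER_NEAREST))
E
```

```text
[-0.78  0.05  3.84] [0.42 0.35 0.32] [502.92 198.05  53.98] [-0.03  0.16 -0.01] 12.7167
```

View pics/f6.png

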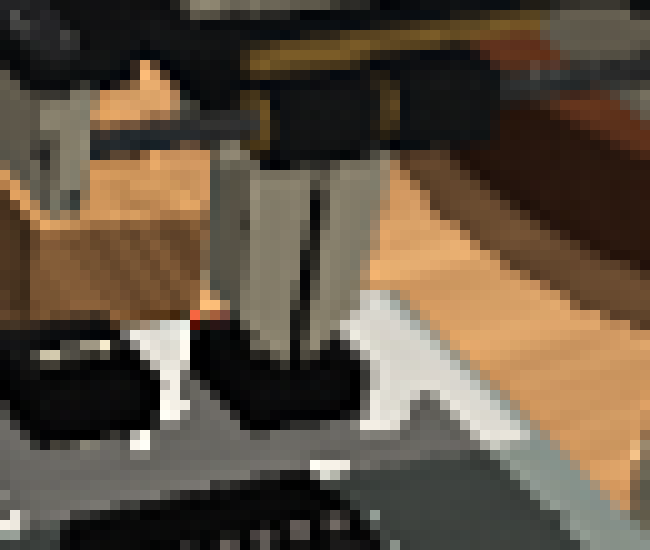

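Request:
send_rows --targets '[[[0,0,0,0,0,-8,1],[0,0,0,0,0,-17,1],[0,0,0,0,-20,-17,1],[0,0,0,0,-42,-17,1],[0,0,0,0,-59,-17,1]]]'

```text
time: 13.13
tool_pos: [492.4, 139.1, 71.4]
tcp_rot: [3.142, 0.001, 2.967]
contact_force: [1.2, -0.5, 0.2]
grip_width: 0.5
```

Request:
send_rows --targets '[[[0,0,0,0,0,0,1],[0,0,0,0,0,0,1],[0,0,0,0,0,5,1],[0,0,0,0,0,7,1],[0,0,0,0,0,7,1]]]'

```text
time: 13.55
tool_pos: [492.1, 140.6, 63.0]
tcp_rot: [-3.141, -0.001, 2.967]
contact_force: [-0.2, 0.3, -0.2]
grip_width: 0.4
```

```bash
python3 f.py; python3 - <<'E'
from h import *
print(KW)
E
```

```text
[ 0.12 -0.23  0.27] [0.3  0.31 0.12] [492.37 140.47  63.43] [-0.01  0.02 -0.04] 13.75
[[502.57994306 199.39177645  91.        ]
 [492.20992125 140.2947152   91.        ]
 [481.83989944  81.19765396  91.        ]
 [471.46987763  22.10059271  91.        ]]
```

Key 1 carried 3.8 N without yielding, so it is latched. Next is key 2.

Request:
send_rows --targets '[[[0,0,0,0,0,1,1],[0,0,0,0,0,2,1],[0,0,0,0,0,2,1]]]'

```text
time: 14.0
tool_pos: [492.4, 140.0, 61.5]
tcp_rot: [3.142, -0.0, 2.966]
contact_force: [1.0, -0.0, -0.3]
grip_width: -0.1
```

Request:
send_rows --targets '[[[0,0,0,0,0,0.6,1],[0,0,0,0,0,0.6,1]]]'

```text
time: 14.17
tool_pos: [492.5, 139.9, 61.0]
tcp_rot: [3.142, -0.0, 2.966]
contact_force: [-0.0, -0.4, 0.4]
grip_width: 0.3
```

Request:
send_rows --targets '[[[0,0,0,0,0,0.6,1],[0,0,0,0,0,0.6,1]]]'

```text
time: 14.33
tool_pos: [492.5, 139.9, 60.5]
tcp_rot: [3.141, 0.0, 2.966]
contact_force: [-0.5, 0.2, -0.4]
grip_width: 0.6
```

```bash
python3 f.py
```

```text
[ 0.49 -0.37  0.32] [0.59 0.49 0.48] [492.54 139.92  60.54] [ 0.03 -0.    0.01] 14.5333
```

Request:
send_rows --targets '[[[0,0,0,0,0,0.6,1],[0,0,0,0,0,0.6,1],[0,0,0,0,0,0.6,1]]]'

```text
time: 14.78
tool_pos: [492.5, 139.9, 60.0]
tcp_rot: [3.141, 0.0, 2.966]
contact_force: [-0.7, 0.1, 1.7]
grip_width: 0.4
```

Request:
send_rows --targets '[[[0,0,0,0,0,0.6,1],[0,0,0,0,0,0.6,1],[0,0,0,0,0,0.6,1]]]'

```text
time: 15.03
tool_pos: [492.5, 139.9, 59.3]
tcp_rot: [3.141, 0.0, 2.966]
contact_force: [-0.3, -0.4, 2.4]
grip_width: 0.6
```

```bash
python3 f.py
```

```text
[-0.13 -0.18  2.69] [0.12 0.59 0.57] [492.53 139.93  59.34] [-0.04  0.09 -0.07] 15.2333
```

Request:
send_rows --targets '[[[0,0,0,0,0,-6,1],[0,0,0,0,0,-11,1],[0,0,0,0,-20,-11,1],[0,0,0,0,-42,-11,1],[0,0,0,0,-60,-11,1]]]'

```text
time: 15.65
tool_pos: [481.8, 80.1, 70.7]
tcp_rot: [3.142, 0.0, 2.967]
contact_force: [0.5, -0.3, 0.4]
grip_width: 0.7
```

Request:
send_rows --targets '[[[0,0,0,0,0,0,1],[0,0,0,0,0,0,1],[0,0,0,0,0,5,1],[0,0,0,0,0,8,1],[0,0,0,0,0,8,1]]]'

```text
time: 16.07
tool_pos: [481.5, 81.6, 61.5]
tcp_rot: [-3.142, -0.001, 2.967]
contact_force: [-0.4, 0.6, 0.8]
grip_width: 0.5
```

Request:
send_rows --targets '[[[0,0,0,0,0,0.6,1],[0,0,0,0,0,1,1],[0,0,0,0,0,1,1]]]'

```text
time: 16.32
tool_pos: [482.0, 81.2, 61.2]
tcp_rot: [3.142, -0.0, 2.967]
contact_force: [-0.5, 0.1, -0.7]
grip_width: 0.2
```

```bash
python3 f.py
```

```text
[0.21 0.33 0.06] [0.27 0.35 0.37] [482.07  81.    61.33] [-0.02 -0.03  0.01] 16.5167
```

Request:
send_rows --targets '[[[0,0,0,0,0,0.6,1],[0,0,0,0,0,1.2,1],[0,0,0,0,0,1.2,1]]]'

```text
time: 16.77
tool_pos: [482.2, 80.9, 60.2]
tcp_rot: [3.141, 0.0, 2.966]
contact_force: [-0.2, -0.4, 2.0]
grip_width: 0.5
```

Request:
send_rows --targets '[[[0,0,0,0,0,0.6,1],[0,0,0,0,0,0.6,1],[0,0,0,0,0,0.6,1]]]'

```text
time: 17.02
tool_pos: [482.1, 80.8, 59.6]
tcp_rot: [3.141, 0.0, 2.966]
contact_force: [-0.1, -0.4, 2.2]
grip_width: 0.7
```

```bash
python3 f.py
```

```text
[ 0.04 -0.18  2.19] [0.46 0.1  0.21] [482.13  80.87  59.6 ] [ 0.01 -0.01 -0.02] 17.2167
```

Key 3 yields at about 2.2 N, so it is raised. Next is key 4.

Request:
send_rows --targets '[[[0,0,0,0,0,-6,1],[0,0,0,0,0,-11,1],[0,0,0,0,-20,-11,1],[0,0,0,0,-42,-11,1],[0,0,0,0,-60,-11,1]]]'

```text
time: 17.63
tool_pos: [471.4, 21.0, 70.9]
tcp_rot: [-3.142, 0.0, 2.967]
contact_force: [0.3, -0.1, 0.0]
grip_width: 0.2
```

Request:
send_rows --targets '[[[0,0,0,0,0,0,1],[0,0,0,0,0,0,1],[0,0,0,0,0,5,1],[0,0,0,0,0,8.5,1],[0,0,0,0,0,8.5,1]]]'

```text
time: 18.05
tool_pos: [471.0, 22.6, 61.1]
tcp_rot: [3.141, -0.002, 2.967]
contact_force: [-0.0, -0.1, -0.7]
grip_width: 0.7
```

Request:
send_rows --targets '[[[0,0,0,0,0,0.6,1],[0,0,0,0,0,1.2,1],[0,0,0,0,0,1.2,1]]]'

```text
time: 18.3
tool_pos: [471.5, 22.1, 60.7]
tcp_rot: [3.142, -0.0, 2.967]
contact_force: [-0.5, -1.3, 0.0]
grip_width: 0.3
```

Request:
send_rows --targets '[[[0,0,0,0,0,0.6,1],[0,0,0,0,0,0.6,1],[0,0,0,0,0,0.6,1]]]'

```text
time: 18.55
tool_pos: [471.6, 22.0, 60.4]
tcp_rot: [3.141, 0.0, 2.966]
contact_force: [0.2, 1.9, 2.1]
grip_width: 0.1
```

```bash
python3 f.py
```

```text
[-0.13  1.73  2.48] [0.2  0.26 0.68] [471.63  21.91  60.36] [ 0.28  0.   -0.01] 18.75
```

Request:
send_rows --targets '[[[0,0,0,0,0,0.6,1],[0,0,0,0,0,0.6,1],[0,0,0,0,0,0.6,1]]]'

```text
time: 19.0
tool_pos: [471.6, 21.8, 59.6]
tcp_rot: [3.141, 0.0, 2.966]
contact_force: [-0.1, 2.0, 2.5]
grip_width: 0.6
```

```bash
python3 f.py; python3 - <<'E'
import cv2
im=cv2.imread("pics/f.png")[130:220,250:400]; cv2.imwrite("pics/f7.png",cv2.resize(im,None,fx=5,fy=5,interpolation=cv2.INTER_CUBIC))
E
```

```text
[-0.21  1.77  2.27] [0.66 0.23 0.33] [471.66  21.8   59.63] [ 0.34 -0.07  0.01] 19.2
```

View pics/f7.png

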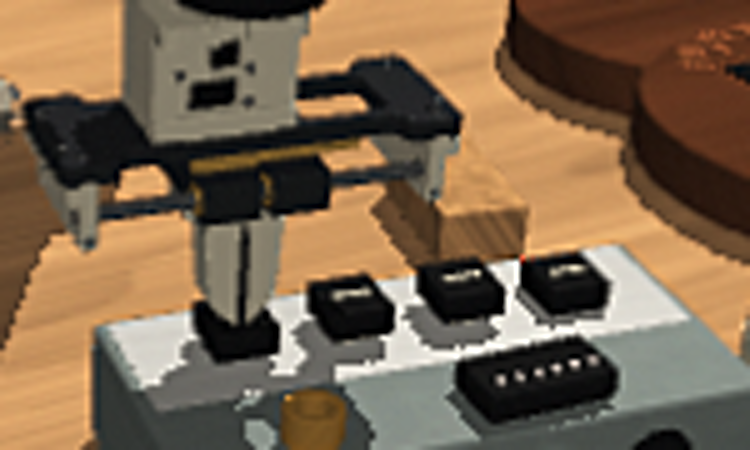

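Request:
send_rows --targets '[[[0,0,0,0,0,-8,1],[0,0,0,0,2,-14,1],[0,0,0,0,40,-15,1],[0,0,0,0,78,-15,1],[0,0,0,0,117,-15,1]]]'

```text
time: 19.62
tool_pos: [492.5, 137.7, 75.5]
tcp_rot: [3.142, 0.001, 2.964]
contact_force: [1.2, -0.9, -0.2]
grip_width: 0.4
```

Request:
send_rows --targets '[[[0,0,0,0,35,0,1],[0,0,0,0,63,0,1],[0,0,0,0,63,0,1],[0,0,0,0,63,0,1],[0,0,0,0,63,0,1]]]'

```text
time: 20.03
tool_pos: [502.7, 198.6, 74.7]
tcp_rot: [-3.141, -0.0, 2.967]
contact_force: [0.0, 0.3, 0.1]
grip_width: 0.5
```

```bash
python3 - <<'E'
from h import *
rel([*KW[0,:2],54.5],np.pi+B[2]); print(get_obs()["contact_force"],get_obs()["tool_pos"])
E
```

```text
turn [-0.03 -0.01 -0.07] shift [ 0.2  0.8 20.2] t 20.0333
[0.04721462 0.30529114 0.11845011] [502.66898698 198.5684943   74.73954516]
```

Go down to contact, then press.

Request:
send_rows --targets '[[[0,0,0,0,0,6,1],[0,0,0,0,0,11,1],[0,0,0,0,0,15,1],[0,0,0,0,0,17,1],[0,0,0,0,0,17,1]]]'

```text
time: 20.45
tool_pos: [502.5, 198.4, 56.8]
tcp_rot: [-3.141, -0.001, 2.965]
contact_force: [0.2, 0.6, 0.8]
grip_width: 0.0
```

Request:
send_rows --targets '[[[0,0,0,0,0,2,1],[0,0,0,0,0,4,1],[0,0,0,0,0,5,1],[0,0,0,0,0,6,1],[0,0,0,0,0,6,1]]]'

```text
time: 20.87
tool_pos: [503.2, 198.9, 51.9]
tcp_rot: [3.142, 0.001, 2.966]
contact_force: [-0.4, -1.4, 4.9]
grip_width: 0.5
```

```bash
python3 f.py
```

```text
[-0.2  -1.8   4.66] [0.38 0.26 0.81] [503.22 198.91  51.92] [-0.41  0.04 -0.03] 21.0667
```

Request:
send_rows --targets '[[[0,0,0,0,0,1,1],[0,0,0,0,0,2,1],[0,0,0,0,0,2.2,1],[0,0,0,0,0,2.2,1]]]'

```text
time: 21.4
tool_pos: [503.2, 198.9, 49.6]
tcp_rot: [3.142, 0.001, 2.966]
contact_force: [-0.5, -2.1, 5.3]
grip_width: 0.4
```

Request:
send_rows --targets '[[[0,0,0,0,0,0.7,1],[0,0,0,0,0,0.7,1],[0,0,0,0,0,0.7,1]]]'

```text
time: 21.65
tool_pos: [503.2, 198.9, 49.0]
tcp_rot: [3.142, 0.001, 2.966]
contact_force: [-1.4, -1.8, 5.5]
grip_width: 0.6
```

```bash
python3 f.py
```

```text
[ 0.02 -2.6   5.31] [0.27 0.46 0.52] [503.22 198.91  48.98] [-0.41  0.07  0.06] 21.85
```

Reached about 11.4 mm below the raised height, at 5.3 N. Release upward.

Request:
send_rows --targets '[[[0,0,0,0,0,-8,1],[0,0,0,0,0,-20,1],[0,0,0,0,0,-50,1],[0,0,0,0,0,-90,1],[0,0,0,0,0,-130,1]]]'

```text
time: 22.27
tool_pos: [501.7, 199.1, 179.5]
tcp_rot: [-3.141, -0.003, 2.966]
contact_force: [2.1, 0.7, -0.7]
grip_width: 0.3
```

Request:
send_rows --targets '[[[0,0,0,20,-47,-37,1],[0,0,0,40,-93,-73,1],[0,0,0,40,-95,-75,1],[0,0,0,40,-95,-75,1],[0,0,0,40,-95,-75,1]]]'

```text
time: 22.68
tool_pos: [447.0, 111.8, 255.5]
tcp_rot: [3.14, 0.003, 2.964]
contact_force: [0.1, -0.1, -0.4]
grip_width: 0.4
```

```bash
python3 - <<'E'
from h import *
np.set_printoptions(suppress=True,precision=2)
o=get_obs(); print(o["tool_pos"],o["contact_force"],o["dq"],o["time"])
m=camera_model("wrist"); im=capture("wrist"); cv2.imwrite("pics/w9.png",im[:,:,::-1])
for d in place_of("key_1","wrist"): print(d["location"],d["conf"])
print(proj(b2w(KEYS+[0,0,1],B),m),proj(b2w(KEYS+[0,0,-5],B),m))
import pickle; pickle.dump(m,open("w9.pkl","wb"))
im=capture("scene"); cv2.imwrite("pics/s9.png",im[:,:,::-1])
E
```

```text
[446.99 111.83 255.53] [ 0.14 -0.05 -0.41] [ 0.03  0.06  0.01  0.01 -0.03  0.02] 22.6833
[224.5, 259.1] 0.9
[221.7, 365.8] 0.81
[220.6, 310.7] 0.79
[223.8, 210.3] 0.7
[[363.63 222.55]
 [311.2  222.75]
 [258.89 222.97]
 [206.51 223.2 ]] [[362.34 220.93]
 [310.71 221.13]
 [259.2  221.35]
 [207.62 221.57]]
```

View pics/w9.png

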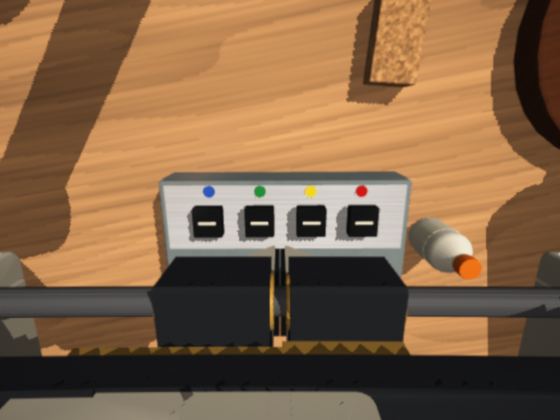

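View pics/s9.png

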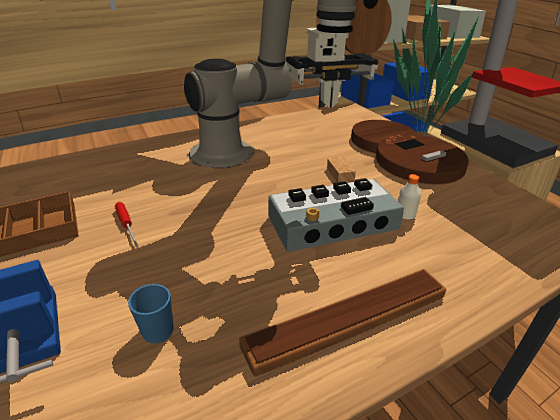

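Request:
send_rows --targets '[[[0,0,0,0,0,0,1],[0,0,0,0,0,0,1]]]'

```text
time: 23.0
tool_pos: [446.8, 113.1, 252.5]
tcp_rot: [-3.141, -0.002, 2.967]
contact_force: [-0.8, 0.2, -0.9]
grip_width: 0.3
```

```bash
python3 - <<'E'
from h import *
np.set_printoptions(suppress=True,precision=2)
m=camera_model("wrist"); im=capture("wrist"); g=im.max(2).astype(float); P=[]
for (x,y) in np.round(proj(b2w(KEYS+[0,0,1],B),m)).astype(int):
    w=g[y-7:y+8,x-13:x+14]; t=np.clip(w-70,0,None)
    n,l,s,c=cv2.connectedComponentsWithStats((w>100).astype(np.uint8))
    k=[i for i in range(1,n) if s[i,4]<120]; i=max(k,key=lambda i:s[i,4]); mm=cv2.dilate((l==i).astype(np.uint8),np.ones((3,3)))*t
    yy,xx=np.mgrid[:15,:27]; P.append((x-13+(xx*mm).sum()/mm.sum(), y-7+(yy*mm).sum()/mm.sum()))
P=np.array(P); print(P)
for lat in (None,0,1,2,3):
    K=KEYS.copy();K[:,2]=92
    if lat is not None:K[lat,2]=86
    r=least_squares(lambda b:(proj(b2w(K,b),m)-P).ravel(),B,x_scale=[10,10,.1]);print(lat,r.x,r.cost)
# loose things: before/after in scene
capture("scene"); print(get_obs()["time"],get_obs()["contact_force"])
a=cv2.imread("pics/scene0.png"); b=cv2.imread("pics/s9.png")
d=cv2.absdiff(a,b).max(2)
for nm,(x0,y0,x1,y1) in dict(pickup=(338,194,378,220),bush=(302,205,322,225),glue=(395,172,425,222),block=(325,155,352,180)).items(): print(nm,(d[y0:y1,x0:x1]>40).mean())
E
```

```text
[[363.43 224.89]
 [310.68 224.86]
 [257.9  224.87]
 [205.   224.91]]
None [516.57 105.63  -0.17] 0.01091299838540994
0 [517.05 105.66  -0.18] 1.13238244943796
1 [517.06 105.59  -0.18] 1.0725954072988884
2 [517.05 105.54  -0.17] 0.982669980034713
3 [517.02 105.48  -0.16] 1.1367132259217925
23.1 [-0.31  0.38  0.16]
pickup 0.014423076923076924
bush 0.03
glue 0.0
block 0.3896296296296296
```

```bash
python3 -c "
from plant import *
print(close_job()); print(get_obs()['time'])"
```

```text
the job is handed in; nothing more can be done
None
the job is handed in; nothing more can be done
```

I tapped all four keys from red to blue. The red-dot key was the latched one; I released it and handed in the job at about 23 s, under the 51 s limit. No verdict was reported.

- **Finding the latched key:** The red key held 3.8 N without yielding and stood about 6 mm lower. The yellow, green and blue keys each yielded at about 2.2 to 2.7 N and were pushed in only about 1 mm.
- **Release:** I went back to the red key, pressed it to about 11.4 mm below raised height at 5.3 N, then lifted clear.
- **Last checks:** A fit of the wrist picture matches all four keys raised, with a cost of 0.01 against about 1 for any one key latched. The arm stands clear with wrist force at noise level.
- **Loose things:** In the scene camera, the glue, pickup and bushing matched their starting pictures. The sanding block's patch differed in 39% of its pixels. I put that down to the arm's shadow, because the arm never went near the block, but I did not measure its position. The screwdriver, cup and neck blank I only saw in the final picture and did not compare.
- **Disagreements:**
  - The fingers touched at a reported height about 31 mm lower than the key height I expected. The pictures showed the same shortfall, so I set heights by touch.
  - The blue tap and the red press also showed 2 to 2.5 N sideways, probably friction from leftover sideways motion.

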